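# Hold the matching sieve cover ready over the shaker

### The job

Of the three steel covers on the dark grey mat, take by its knob the one whose size fits the sieve standing on the shaker, lift it and hold it level and still above the middle of that sieve, about 80 mm clear over its rim, so that I can tip the sample in underneath. Carry it level, do not touch the shaker or any sieve, and leave the other two covers, the brush, the jar and the pan where they are. Finish while still holding the cover in the air: do not put it down or let go.

Things in the scene. Friction and masses are not known exactly. Their poses are not given: they have to be found in the camera images.
- shaker_seat (a point): centre of the top of the shaker's round white seat plate (140 mm across, 100 mm above the bench), z up; one sieve stands centred on it. The shaker is a fixed steel box 190 x 190 x 82 mm. Two clamp posts with black knobs stand 84 mm to either side of the seat centre along this point's y axis, tops 160 mm above the bench (15 mm above the sieve's rim)
- sieve_small: round open steel sieve, 75 mm outside diameter, 45 mm high, wall 3 mm, fixed where it stands: centred on the shaker's seat or, out of use, on the aluminium stand far to the robot's right (underside 100 mm above the bench in both cases). Origin: centre of its underside, z up; rim at z = 45 mm
- sieve_medium: round open steel sieve, 100 mm outside diameter, 45 mm high, wall 3 mm, fixed where it stands: centred on the shaker's seat or, out of use, on the aluminium stand far to the robot's right (underside 100 mm above the bench in both cases). Origin: centre of its underside, z up; rim at z = 45 mm
- sieve_large: round open steel sieve, 125 mm outside diameter, 45 mm high, wall 3 mm, fixed where it stands: centred on the shaker's seat or, out of use, on the aluminium stand far to the robot's right (underside 100 mm above the bench in both cases). Origin: centre of its underside, z up; rim at z = 45 mm
- cover_small: loose steel cover for the 75 mm sieve: disc of 75 mm diameter at z = 10 to 14 mm, under it a 65 mm plug (z 0 to 10), on top in the centre a black plastic knob, an upright cylinder 22 mm in diameter, z = 14 to 50 mm, alike on all covers. Origin: centre of underside, z up. About 120 g. Lies plug down on the dark grey round mat (4 mm thick, 310 mm across), in any order
- cover_medium: loose steel cover for the 100 mm sieve: disc of 100 mm diameter at z = 10 to 14 mm, under it a 90 mm plug (z 0 to 10), on top in the centre a black plastic knob, an upright cylinder 22 mm in diameter, z = 14 to 50 mm, alike on all covers. Origin: centre of underside, z up. About 180 g. Lies plug down on the dark grey round mat (4 mm thick, 310 mm across), in any order
- cover_large: loose steel cover for the 125 mm sieve: disc of 125 mm diameter at z = 10 to 14 mm, under it a 115 mm plug (z 0 to 10), on top in the centre a black plastic knob, an upright cylinder 22 mm in diameter, z = 14 to 50 mm, alike on all covers. Origin: centre of underside, z up. About 260 g. Lies plug down on the dark grey round mat (4 mm thick, 310 mm across), in any order
- brush: bystander: bench brush lying beyond the work, about 200 mm long; leave it alone
- jar: bystander: sample jar with white lid, 60 mm diameter, 90 mm high, beyond the shaker; origin centre of underside; leave it alone
- pan: bystander: open steel pan, 100 mm diameter, 30 mm high, near the mat on the robot's right; origin centre of underside; leave it alone

How it is judged:
On the way:
1. the cover that fits the sieve on the shaker is held by the fingers at least 26 mm clear of the mat and level (((horizontal distance between sieve_small and shaker_seat below 0.03 m and height (world z) of cover_small above 0.03 m and angle between cover_small's own z axis and vertical below 0.2 rad and contact force between cover_small and the fingers above 1 N) or (horizontal distance between sieve_medium and shaker_seat below 0.03 m and height (world z) of cover_medium above 0.03 m and angle between cover_medium's own z axis and vertical below 0.2 rad and contact force between cover_medium and the fingers above 1 N) or (horizontal distance between sieve_large and shaker_seat below 0.03 m and height (world z) of cover_large above 0.03 m and angle between cover_large's own z axis and vertical below 0.2 rad and contact force between cover_large and the fingers above 1 N))), for 0.2 s.
At the end, for the whole second after the job is handed in: The fitting cover is gripped (over 1 N), underside 50 to 110 mm above the rim of the sieve on the shaker, centre within 20 mm of its axis, tilt under 0.10 rad, slower than 20 mm/s and 0.15 rad/s; the other covers lie within 20 mm of their starts (((horizontal distance between sieve_small and shaker_seat below 0.03 m and horizontal distance between cover_small and shaker_seat below 0.02 m and z of cover_small in the frame of sieve_small between 0.095 and 0.155 m and angle between cover_small's own z axis and vertical below 0.1 rad and linear speed of cover_small below 0.02 m/s and angular speed of cover_small below 0.15 rad/s and contact force between cover_small and the fingers above 1 N and distance of each of cover_medium, cover_large from where it was at the start of the episode below 0.02 m) or (horizontal distance between sieve_medium and shaker_seat below 0.03 m and horizontal distance between cover_medium and shaker_seat below 0.02 m and z of cover_medium in the frame of sieve_medium between 0.095 and 0.155 m and angle between cover_medium's own z axis and vertical below 0.1 rad and linear speed of cover_medium below 0.02 m/s and angular speed of cover_medium below 0.15 rad/s and contact force between cover_medium and the fingers above 1 N and distance of each of cover_small, cover_large from where it was at the start of the episode below 0.02 m) or (horizontal distance between sieve_large and shaker_seat below 0.03 m and horizontal distance between cover_large and shaker_seat below 0.02 m and z of cover_large in the frame of sieve_large between 0.095 and 0.155 m and angle between cover_large's own z axis and vertical below 0.1 rad and linear speed of cover_large below 0.02 m/s and angular speed of cover_large below 0.15 rad/s and contact force between cover_large and the fingers above 1 N and distance of each of cover_small, cover_medium from where it was at the start of the episode below 0.02 m))); the arm keeps its last pose, push and grip.
It fails at once if a cover that does not fit the sieve on the shaker is moved more than 20 mm ((not (horizontal distance between sieve_small and shaker_seat below 0.03 m) and distance of cover_small from where it was at the start of the episode above 0.02 m) or (not (horizontal distance between sieve_medium and shaker_seat below 0.03 m) and distance of cover_medium from where it was at the start of the episode above 0.02 m) or (not (horizontal distance between sieve_large and shaker_seat below 0.03 m) and distance of cover_large from where it was at the start of the episode above 0.02 m)).
It fails at once if a cover is tipped by more than 0.35 rad (angle between any of cover_small, cover_medium, cover_large's own z axis and vertical above 0.35 rad).
It fails at once if the shaker or a sieve is touched with more than 3 N by a cover, the fingers or the arm (contact force between any of cover_small, cover_medium, cover_large, the fingers, the arm and shaker above 3 N or contact force between any of cover_small, cover_medium, cover_large, the fingers, the arm and sieve_small above 3 N or contact force between any of cover_small, cover_medium, cover_large, the fingers, the arm and sieve_medium above 3 N or contact force between any of cover_small, cover_medium, cover_large, the fingers, the arm and sieve_large above 3 N).
It fails at once if the brush, the jar or the steel pan is moved more than 30 mm (distance of any of brush, jar, pan from where it was at the start of the episode above 0.03 m).
It also fails if it takes over 45 s, if anything falls off the work surface, if the arm or the gripper's body presses on something with over 40 N, if the wrist force passes 120 N, or if a joint passes its speed limit or range.

### The arm

A 7-joint arm with a two-finger parallel gripper is mounted at the origin on the work surface. World frame = base frame: x ahead of the robot, y to its left, z up, the work surface at z = 0. Lengths are in m, angles in rad, forces in N, time in s.
With the tool pointing down it reaches from about 0.375 to 0.925 m from the base axis. Payload 3.1 kg.
Tool frame: the origin (TCP) lies at the very end of the fingers, on their centre line; the grasp point (between the pads) lies 19 mm behind it (arm.grip_depth is the distance from the TCP to the grasp point, in m); z points along the fingers, y is the line along which they close (so a half turn about z gives the same grasp; the last joint's range is limited). The gripper opens to 85 mm and grips with 20 to 120 N. Pads are 22 mm wide; open, the fingers measure 114 mm over their backs; the gripper's body (76 mm by 85 mm) begins 54 mm behind the grasp point. The pads swing forward as they close: fully open they stand 13 mm farther back than shut.
Start: joints at [-1.392, 0.383, 0.044, 1.598, -0.018, 1.161, -0.05], TCP at [0.178, 0.625, 0.231] pointing down, gripper open.
Joint ranges: [-2.61, 2.61], [-0.41, 2.15], [-1.48, 1.57], [0, 2.5], [-1.57, 4.71], [0.05, 1.97], [-2.85, 2.85]. Speed limits (rad/s): [2.79, 2.79, 3.14, 3.14, 3.14, 3.14, 3.14].

### API

Orientations are given as [roll, pitch, yaw] about the fixed x, y, z axes, in that order (R = Rz(yaw) Ry(pitch) Rx(roll)).
In Python, from bench import arm gives the robot as it stands.
- The arm moves only by the shell command python3 -m pendant 'ROWS' [FORCE]. ROWS is JSON, a list of rows, each a list of 5 numbers: the closure in counts, from 0 (fully open) to 255 (shut), then the shift along the tool's x, y, z in m, then the turn about the tool's z in rad. In form: [[claw, dx, dy, dz, yaw], ...]. A call has 1 to 8 rows; each row shifts and turns the commanded pose from where the row before left it, along the tool's axes as they then stand; what a row does not reach is not made up. A row lasts 1/8 s, in which the tool goes at most 62.5 mm and 10.7 degrees, less where a joint would pass 70% of its speed; a pose out of reach is approached as far as the arm can. A call is refused whole if a number of a shift passes 0.0625 or a number of a turn 0.188, either way. A call with a gripper value outside its range is refused whole. The fingers move at their own pace and stop on an object; FORCE is the grip in N (left out, the last holds). Time passes only in rows, so rows that do not move let the fingers close. It gives the time, the measured TCP pose, the force, the opening and the grip force at its end, in the units of the state.
- arm.observe(): the state, without advancing time (a new reading comes with each control period).
- arm.camera(name): name is "scene" or "top"; returns the picture (480x640x3 uint8, red, green, blue); there is no depth.
- arm.camera_info(name): a dict with "fx", "fy", "cx", "cy" (pixels), "R" (3x3) and "t" (3): a world point X has camera coordinates R X + t. Camera axes: x right, y down, z forward; pixel columns grow to the right and rows downward; lengths in m; the calibration is good to about 2 mm. A picture is of the moment at which its call begins. camera_info takes no time and is no camera call.
- arm.hand_in(): hands the job in; it is judged then, once.
Trained networks look in the newest picture that a camera, given by its name, has taken for a name from the list of things; names that differ only in an ending like _2 or _b are one class to them, and where a whole thing is asked for, a point or a joint stands for the part that bears it (a point fixed in the world has none). Each returns a list of dicts, best first, with "confidence" (0 to 1); they miss things now and then, are a little off and sometimes report something else, mostly with a low value. They report only what shows in the picture. A call takes as long as a camera call.
- arm.find_in(camera, thing): "uv" ([column, row] in pixels, amid what is visible of it).
- arm.masks_of(camera, thing): "region" (480x640 bool, what is visible of it) and "uv" ([column, row] in pixels, amid what is visible of it).
- arm.spot_point(camera, thing): "uv" ([column, row] in pixels: a listed point, or the origin of a listed thing).
The state is a dict: "time_s": time; "joint_pos": joint angles; "qd": joint speeds; "joint_efforts": joint torques, N m; "tool_pos": TCP position; "ee_rot": TCP orientation; "contact_force": force on the tool from outside, world axes, zero at the start; "ft_torque": the same for the moment, N m; "grip_width": finger opening in m; "gripper_force": force on a finger pad.
Only numpy, scipy, OpenCV 4.12 (cv2) and the standard library are available. Lean on these libraries where they do the work, as an engineer would, in place of code of your own. Each camera call takes 0.05 s, during which the arm holds its last target. There are 200 camera calls.

## Working session

There is one attempt and no reset: what is moved stays moved. The work goes in short steps, Python scripts to look and compute and a shell command to move; the robot and the scene stay as the last step left them, time stands still between calls to the robot, and variables do not carry over. Pictures are saved under pics/ and viewed, at most 10 in all, crops included, and the job is handed in when it is done.

```bash
mkdir -p pics
cat > h.py <<'E'
import numpy as np, cv2
from bench import arm
def ray(cam,uv,z):
    i=arm.camera_info(cam); R=np.array(i["R"]); t=np.array(i["t"])
    d=R.T@np.array([(uv[0]-i["cx"])/i["fx"],(uv[1]-i["cy"])/i["fy"],1]); c=-R.T@t
    return c+d*(z-c[2])/d[2]
def snap(cam,name):
    p=arm.camera(cam); cv2.imwrite(f"pics/{name}.png",cv2.cvtColor(p,cv2.COLOR_RGB2BGR)); return p
E
python3 - <<'E'
from h import *
for c in("top","scene"):
    snap(c,c+"0")
    for n,z in(("shaker_seat",.1),("sieve_small",.1),("sieve_medium",.1),("sieve_large",.1),("cover_small",.004),("cover_medium",.004),("cover_large",.004),("pan",0),("jar",0)):
        for d in arm.spot_point(c,n)[:2]: print(c,n,round(d["confidence"],2),np.round(d["uv"]),ray(c,d["uv"],z).round(3))
o=arm.observe();print(o["time_s"],o["tool_pos"],o["ee_rot"],o["grip_width"])
E
```

```text
top shaker_seat 0.22 [337. 231.] [ 0.524 -0.167  0.1  ]
top sieve_small 0.63 [508. 294.] [ 0.387 -0.515  0.1  ]
top sieve_medium 0.73 [501. 214.] [ 0.55  -0.504  0.1  ]
top sieve_large 0.89 [122. 209.] [0.577 0.267 0.1  ]
top cover_small 0.65 [398. 259.] [ 0.461 -0.308  0.004]
top cover_medium 0.93 [385. 188.] [ 0.621 -0.282  0.004]
top cover_large 0.87 [334. 231.] [ 0.527 -0.167  0.004]
top cover_large 0.37 [173. 127.] [0.768 0.189 0.004]
top pan 0.67 [394. 346.] [ 0.265 -0.295  0.   ]
top jar 0.75 [173. 127.] [0.769 0.19  0.   ]
scene shaker_seat 0.57 [491. 336.] [0.801 0.14  0.1  ]
scene sieve_small 0.65 [140. 212.] [ 0.389 -0.522  0.1  ]
scene sieve_medium 0.96 [145. 273.] [ 0.552 -0.506  0.1  ]
scene sieve_large 0.69 [512. 232.] [0.58  0.274 0.1  ]
scene cover_small 0.78 [245. 248.] [ 0.46  -0.307  0.004]
scene cover_medium 0.91 [264. 306.] [ 0.619 -0.278  0.004]
scene cover_medium 0.72 [491. 338.] [0.771 0.184 0.004]
scene cover_large 0.71 [306. 264.] [ 0.528 -0.171  0.004]
scene pan 0.56 [244. 186.] [ 0.263 -0.293  0.   ]
scene jar 0.91 [489. 336.] [0.764 0.183 0.   ]
1.0 [0.17762915 0.62525546 0.23129393] [-3.14158749e+00 -2.69166696e-05  2.86484263e+00] 0.08541519632173718
```

View pics/top0.png

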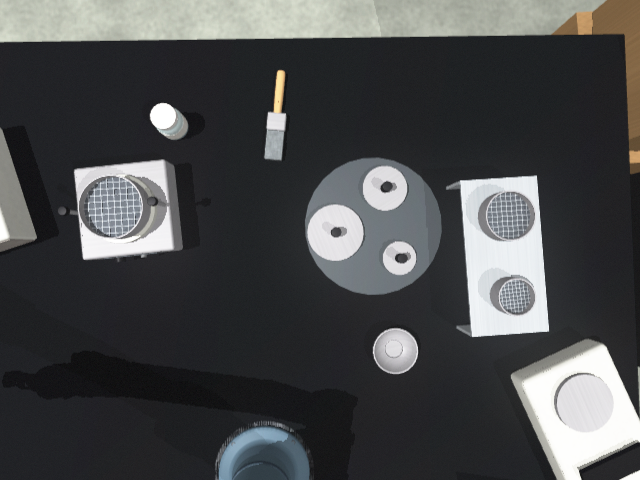

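View pics/scene0.png

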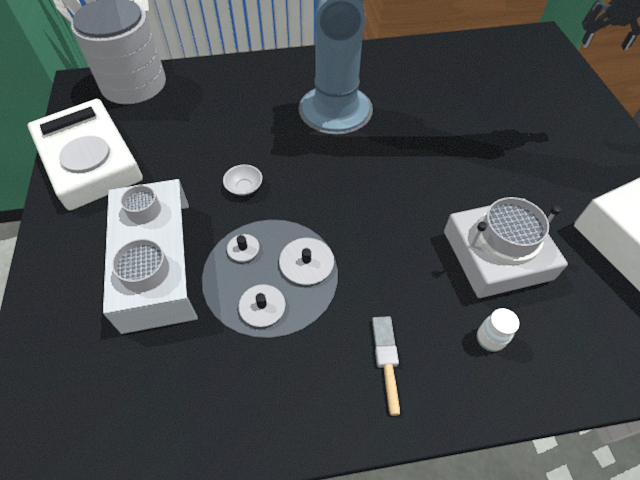

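Top view: the large sieve (~(113,208)) stands on the shaker. The mat holds the large cover at (335,232), the medium at (385,187) and the small at (399,258). The scene view agrees. cover_large is the one to take, at about (0.5275, -0.169), and the seat is at about (0.579, 0.270).

```bash
python3 -m pendant '[[0,-0.03,-0.037,-0.004,0],[0,-0.03,-0.037,-0.004,0],[0,-0.03,-0.037,-0.004,0],[0,-0.03,-0.037,0,0],[0,-0.03,-0.037,0,0],[0,-0.03,-0.037,0,0],[0,-0.03,-0.037,0,0],[0,-0.03,-0.037,0,0]]' 60
python3 -m pendant '[[0,-0.03,-0.037,0,0],[0,-0.03,-0.037,0,0],[0,-0.03,-0.037,0,0],[0,-0.03,-0.037,0,0],[0,-0.03,-0.037,0,0],[0,-0.03,-0.037,0,0],[0,-0.03,-0.037,0,0],[0,0,0,0,0]]'
cat >> h.py <<'E'
def togo(x,y,z):
    o=arm.observe(); r,p,w=o["ee_rot"]; d=np.array([x,y,z])-o["tool_pos"]
    print("t",o["time_s"],"rot",np.round(o["ee_rot"],3),"pos",np.round(o["tool_pos"],4),"q7",np.round(o["joint_pos"],2),"go",np.round([d[0]*np.cos(w)+d[1]*np.sin(w),d[0]*np.sin(w)-d[1]*np.cos(w),-d[2]],4))
E
python3 - <<'E'
from h import *
togo(.5275,-.169,.15)
# ellipse fits of cover disc (z .018) and sieve rim
for c in("top","scene"):
    arm.camera(c)
    for n,z in(("cover_large",.018),("sieve_large",.1)):
        for d in arm.masks_of(c,n)[:1]:
            m=d["region"].astype(np.uint8); k=max(cv2.findContours(m,0,1)[0],key=cv2.contourArea)
            P=np.array([ray(c,u[0],z)[:2] for u in k]); (x,y),r=cv2.minEnclosingCircle(P.astype(np.float32)); print(c,n,d["confidence"],round(x,4),round(y,4),round(r,4))
    for n,z in(("cover_large",.004),("sieve_large",.1)):
        for d in arm.spot_point(c,n)[:1]: print(c,n,round(d["confidence"],2),ray(c,d["uv"],z).round(4))
E
```

```text
time_s: 2.0
tool_pos: [0.3283, 0.2735, 0.2436]
ee_rot: [3.141, 0.0, 2.865]
contact_force: [-0.2, 0.2, 0.8]
grip_width: 0.0856
gripper_force: 0.0
time_s: 3.0
tool_pos: [0.4599, -0.0359, 0.244]
ee_rot: [-3.141, 0.002, 2.856]
contact_force: [-0.2, 0.5, 0.9]
grip_width: 0.0852
gripper_force: 0.0
t 3.0 rot [-3.141e+00  2.000e-03  2.856e+00] pos [ 0.4599 -0.0359  0.244 ] q7 [-0.74 -0.03  0.72  2.05  0.02  1.11  1.27] go [-0.1023 -0.1087  0.094 ]
top cover_large 0.6 0.5225 -0.1676 0.0632
top sieve_large 0.89 0.5765 0.2839 0.0747
top cover_large 0.91 [ 0.5338 -0.1705  0.004 ]
top sieve_large 0.67 [0.5783 0.2717 0.1   ]
scene cover_large 0.78 0.5246 -0.168 0.0634
scene sieve_large 0.71 0.5621 0.286 0.0846
scene cover_large 0.56 [ 0.5209 -0.168   0.004 ]
scene sieve_large 0.77 [0.5749 0.2747 0.1   ]
```

```bash
python3 -m pendant '[[0,-0.02,-0.022,0.02,0],[0,-0.02,-0.022,0.02,0],[0,-0.02,-0.022,0.02,0],[0,-0.02,-0.022,0.02,0],[0,-0.019,-0.021,0.014,0],[0,0,0,0,0],[0,0,0,0,0]]'
python3 - <<'E'
from h import *
togo(.524,-.168,.022)
for c in("top","scene"):
    p=snap(c,c+"1")
p=cv2.imread("pics/scene1.png")[180:360,200:420]; q=cv2.imread("pics/top1.png")[140:320,270:490]
cv2.imwrite("pics/c1.png",cv2.resize(np.hstack([p,q]),None,fx=1.8,fy=1.8,interpolation=cv2.INTER_CUBIC))
E
```

```text
time_s: 4.38
tool_pos: [0.5242, -0.1626, 0.1493]
ee_rot: [3.141, -0.001, 2.865]
contact_force: [0.8, -0.0, -0.5]
grip_width: 0.0851
gripper_force: 0.0
t 4.375 rot [ 3.141e+00 -1.000e-03  2.865e+00] pos [ 0.5242 -0.1626  0.1493] q7 [-0.44  0.36  0.79  1.95 -0.32  0.96  1.8 ] go [-0.0013 -0.0053  0.1273]
```

View pics/c1.png

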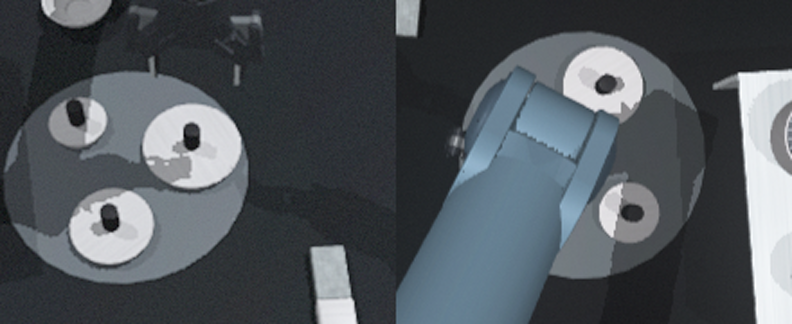

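The crop shows the open fingers above and behind the large cover in the scene view. Its knob is at about (307,256) in the full picture. I'll go down to just above the knob and check the knob's position.

```bash
python3 -m pendant '[[0,-0.001,-0.005,0.02,0],[0,0,0,0.02,0],[0,0,0,0.02,0],[0,0,0,0.015,0],[0,0,0,0,0]]'
python3 - <<'E'
from h import *
togo(.524,-.168,.022)
p=snap("scene","s2")
print(ray("scene",[306.7,251],.054))
i=arm.camera_info("scene");R=np.array(i["R"]);t=np.array(i["t"])
im=cv2.imread("pics/s2.png")
def pt(X):
    c=R@np.array(X)+t; return (int(round(4*(i["fx"]*c[0]/c[2]+i["cx"]-240))),int(round(4*(i["fy"]*c[1]/c[2]+i["cy"]-190))))
q=cv2.resize(im[190:320,240:400],None,fx=4,fy=4,interpolation=cv2.INTER_CUBIC)
for a in np.linspace(0,2*np.pi,24):
    for r,z in((.011,.054),(.011,.018),(.0625,.018)): cv2.circle(q,pt([.524+r*np.cos(a),-.168+r*np.sin(a),z]),2,(0,0,255),-1)
cv2.imwrite("pics/c2.png",q)
E
```

```text
time_s: 5.1
tool_pos: [0.5224, -0.1682, 0.0724]
ee_rot: [-3.141, -0.004, 2.865]
contact_force: [-0.1, -0.0, 0.6]
grip_width: 0.0857
gripper_force: 0.0
t 5.1 rot [-3.141 -0.004  2.865] pos [ 0.5224 -0.1682  0.0724] q7 [-0.36  0.49  0.71  1.99 -0.43  0.83  1.89] go [-0.0015  0.0006  0.0504]
[ 0.52431833 -0.16741227  0.054     ]
```

View pics/c2.png

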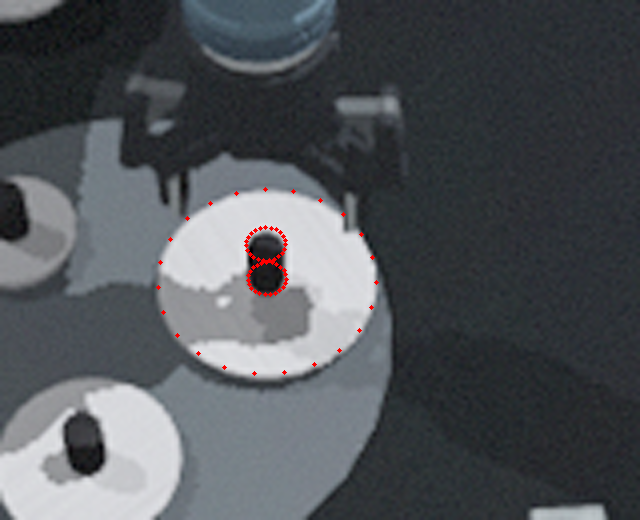

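The projected outline (red) lies on the large cover and its knob, at crop (266,260), so the position is good to about 1 mm. Next I descend and grip.

```bash
python3 -m pendant '[[0,-0.001,0,0.018,0],[0,0,0,0.018,0],[0,0,0,0.013,0],[0,0,0,0,0]]'
python3 -m pendant '[[255,0,0,0,0],[255,0,0,0,0],[255,0,0,0,0],[255,0,0,0,0],[255,0,0,0,0],[255,0,0,0,0],[255,0,0,0,0],[255,0,0,0,0]]' 60
```

```text
time_s: 5.65
tool_pos: [0.5234, -0.1685, 0.0236]
ee_rot: [-3.141, -0.003, 2.865]
contact_force: [0.3, 0.2, 0.2]
grip_width: 0.0853
gripper_force: 0.0
time_s: 6.65
tool_pos: [0.5253, -0.169, 0.0259]
ee_rot: [3.141, 0.001, 2.865]
contact_force: [-0.8, 0.4, 5.7]
grip_width: 0.0198
gripper_force: 58.9
```

```bash
python3 -m pendant '[[255,0,0,-0.005,0],[255,0,0,-0.01,0],[255,0,0,-0.015,0],[255,0,0,-0.015,0],[255,0,0,-0.015,0],[255,0,0,0,0],[255,0,0,0,0]]'
python3 - <<'E'
from h import *
togo(.577,.272,.26)
p=snap("scene","s3"); snap("top","t3")
p=cv2.imread("pics/s3.png")[180:350,190:420]
cv2.imwrite("pics/c3.png",cv2.resize(p,None,fx=3,fy=3,interpolation=cv2.INTER_CUBIC))
E
```

```text
time_s: 7.52
tool_pos: [0.5247, -0.1685, 0.0852]
ee_rot: [3.141, -0.0, 2.865]
contact_force: [0.4, 0.8, -1.3]
grip_width: 0.0204
gripper_force: 58.7
t 7.525 rot [ 3.141 -0.     2.865] pos [ 0.5247 -0.1685  0.0852] q7 [-0.37  0.47  0.73  1.98 -0.41  0.85  1.88] go [ 0.0699  0.4381 -0.1748]
```

View pics/c3.png

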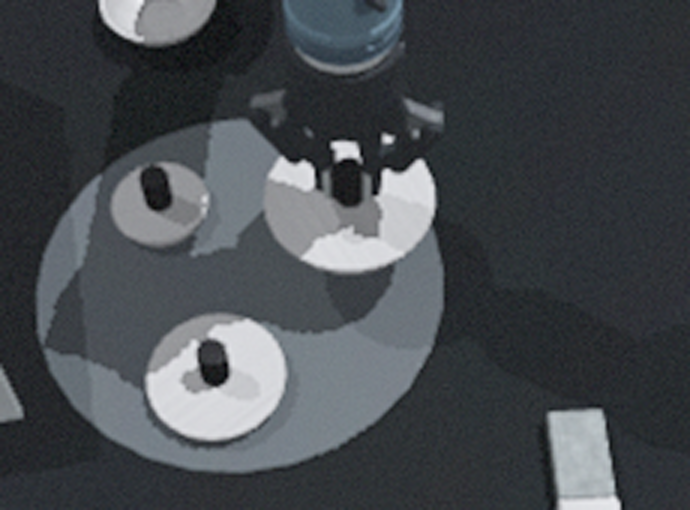

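The cover is off the mat and level, with its knob between the pads at crop (348,182). Its shadow has separated and the other two covers are undisturbed. Next I raise it and carry it across.

```bash
python3 -m pendant '[[255,0,0,-0.01,0],[255,0,0,-0.025,0],[255,0,0,-0.03,0],[255,0,0,-0.03,0],[255,0,0,-0.03,0],[255,0,0,-0.03,0],[255,0,0,-0.015,0],[255,0,0,-0.005,0]]'
python3 -m pendant '[[255,0.001,0.008,0,0],[255,0.003,0.016,0,0],[255,0.004,0.024,0,0],[255,0.004,0.024,0,0],[255,0.004,0.024,0,0],[255,0.004,0.024,0,0],[255,0.004,0.024,0,0],[255,0.004,0.024,0,0]]'
python3 -m pendant '[[255,0.004,0.024,0,0],[255,0.004,0.024,0,0],[255,0.004,0.024,0,0],[255,0.004,0.024,0,0],[255,0.004,0.024,0,0],[255,0.004,0.024,0,0],[255,0.002,0.016,0,0],[255,0.001,0.008,0,0]]'
python3 - <<'E'
from h import *
togo(.577,.272,.245)
E
```

```text
time_s: 8.62
tool_pos: [0.525, -0.169, 0.261]
ee_rot: [3.141, 0.001, 2.865]
contact_force: [0.1, 0.2, -2.3]
grip_width: 0.0204
gripper_force: 58.8
time_s: 9.62
tool_pos: [0.543, 0.0031, 0.2591]
ee_rot: [-3.141, -0.002, 2.867]
contact_force: [-0.1, -0.1, -2.2]
grip_width: 0.0202
gripper_force: 58.8
time_s: 10.62
tool_pos: [0.5638, 0.1708, 0.2601]
ee_rot: [-3.141, -0.0, 2.866]
contact_force: [0.9, -0.3, -2.6]
grip_width: 0.0206
gripper_force: 58.8
t 10.625 rot [-3.141 -0.     2.866] pos [0.5638 0.1708 0.2601] q7 [-0.93  0.28  0.68  1.74 -0.19  1.18  1.1 ] go [0.0148 0.101  0.0151]
```

```bash
python3 -m pendant '[[255,0.001,0.01,0,0],[255,0.003,0.02,0,0],[255,0.004,0.025,0,0],[255,0.004,0.024,0.003,0],[255,0.002,0.015,0.006,0],[255,0.001,0.006,0.006,0],[255,0,0,0,0],[255,0,0,0,0]]'
python3 - <<'E'
from h import *
togo(.577,.272,.245)
for c in("top","scene"):
    snap(c,c+"4")
    for n,z in(("shaker_seat",.1),("sieve_large",.1),("cover_large",.227)):
        for d in arm.spot_point(c,n)[:1]: print(c,n,round(d["confidence"],2),ray(c,d["uv"],z).round(4))
p=cv2.imread("pics/scene4.png")[120:320,400:640]; q=cv2.imread("pics/top4.png")[120:320,40:280]
cv2.imwrite("pics/c4.png",cv2.resize(np.hstack([p,q]),None,fx=1.65,fy=1.65,interpolation=cv2.INTER_CUBIC))
E
```

```text
time_s: 11.62
tool_pos: [0.577, 0.2681, 0.2453]
ee_rot: [-3.141, 0.0, 2.863]
contact_force: [0.3, -0.7, -2.2]
grip_width: 0.0203
gripper_force: 58.8
t 11.625 rot [-3.141  0.     2.863] pos [0.577  0.2681 0.2453] q7 [-0.99  0.39  0.63  1.64 -0.25  1.19  0.99] go [0.0011 0.0038 0.0003]
top sieve_large 0.86 [0.5714 0.272  0.1   ]
top cover_large 0.7 [0.5734 0.2677 0.227 ]
scene shaker_seat 0.17 [ 0.8168 -0.0696  0.1   ]
scene sieve_large 0.72 [0.5756 0.2739 0.1   ]
scene cover_large 0.89 [0.577  0.2654 0.227 ]
```

View pics/c4.png

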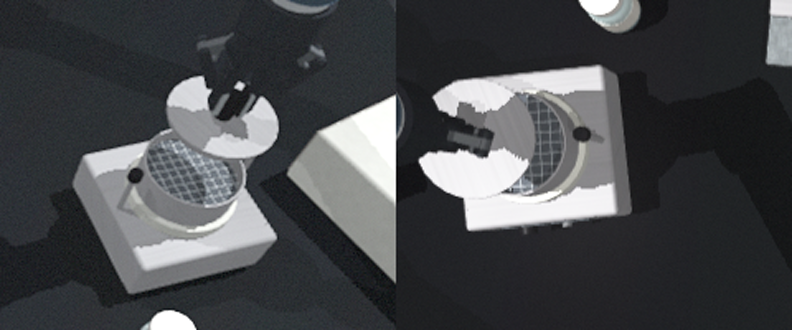

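The cover is level above the large sieve, at crop (223,117) in the scene view and (477,138) in the top view, clear of both posts. I'll shift it the last 4 mm, let it settle and hand in.

```bash
python3 -m pendant '[[255,0.001,0.004,0,0],[255,0,0,0,0],[255,0,0,0,0],[255,0,0,0,0],[255,0,0,0,0],[255,0,0,0,0],[255,0,0,0,0],[255,0,0,0,0]]'
python3 - <<'E'
from h import *
togo(.577,.272,.245)
print(np.abs(arm.observe()["qd"]).max())
print(arm.hand_in())
E
```

```text
time_s: 13.02
tool_pos: [0.5768, 0.2738, 0.2453]
ee_rot: [3.142, -0.0, 2.865]
contact_force: [0.0, -0.3, -2.2]
grip_width: 0.0206
gripper_force: 58.8
t 13.025 rot [ 3.142 -0.     2.865] pos [0.5768 0.2738 0.2453] q7 [-0.99  0.4   0.63  1.64 -0.25  1.19  0.98] go [-0.0007 -0.0017  0.0003]
0.0009644044467642461
the job is handed in; nothing more can be done
None
```

I took the large cover, which fits the 125 mm sieve on the shaker, and handed in with it held level and still about 80 mm above that sieve's rim, within about 2 mm of the centre I measured; the judge's result was not shown.

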